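# Free the stuck baskets and put the damp work to dry

## Robot

A 7-joint arm with a two-finger parallel gripper is mounted at the origin on the work surface. World frame = base frame: x ahead of the robot, y to its left, z up, the work surface at z = 0. Lengths are in m, angles in degrees, forces in N, time in s.
With the tool pointing down it reaches from about 0.425 to 1.025 m from the base axis. Payload 9.4 kg.
Tool frame: the origin (TCP) lies at the very end of the fingers, on their centre line; the grasp point (between the pads) lies 19 mm behind it (bot.tcp_to_grasp is the distance from the TCP to the grasp point, in m); y points along the fingers, z is the direction in which the jaws open and shut, and the axes are right-handed (so a half turn about y gives the same grasp; the last joint's range is limited). The gripper opens to 93 mm and grips with 3 to 60 N. Pads are 15 mm wide; open, the fingers measure 128 mm over their backs; the gripper's body (75 mm by 188 mm) begins 65 mm behind the grasp point.
Start: joints at [66.996, 34.337, -0.143, 91.639, 0.103, 54.024, -4.572], TCP at [0.231, -0.687, 0.219] pointing down, gripper open.
Joint ranges: [-147.43, 147.43], [-19.82, 112.94], [-74.19, 73.91], [6.32, 146.72], [-59.91, 239.91], [6.04, 106.73], [-150.56, 150.56]. Speed limits (degrees/s): [127.2, 127.2, 172.46, 172.46, 180, 180, 180].

## Interface

Orientations are given as [roll, pitch, yaw] about the fixed x, y, z axes, in that order (R = Rz(yaw) Ry(pitch) Rx(roll)).
In Python, from station import bot, eoat, planner, snapshot, get_calibration, order, status gives the robot as it stands. The module is installed in compiled form; this text tells all that it offers. Calls block until the motion is done:
- bot.move_ptp(position, orientation): joint-space move of the TCP to a pose.
- bot.movel(position, vel=0.15, orientation=None, f_stop=None): straight line of the TCP; orientation=None keeps the orientation; vel is the mean speed in m/s. With f_stop (N) it stops when the force on the tool has changed by that much, and returns True; else False.
- bot.move_joints(angles): joint-space move.
- eoat.command_gripper(opening, force=None): finger opening in m; force is the grip in N (None keeps the last); returns when the fingers have stopped.
- bot.sleep(seconds).
- planner.inverse_kinematics(position, orientation): joint angles nearest the present ones, or None.
- snapshot(name): name is "scene" or "top" or "wrist"; returns (picture, depth): 420x560x3 uint8, red, green, blue; 420x560 float32, m along the optical axis (not along the pixel's ray), 0 where there is no reading.
- get_calibration(name): a dict with "fx", "fy", "cx", "cy" (pixels), "R" (3x3) and "t" (3): a world point X has camera coordinates R X + t. Camera axes: x right, y down, z forward; pixel columns grow to the right and rows downward; lengths in m; the calibration is good to about 2 mm. A picture is of the moment at which its call begins: read the wrist's pose just before it. get_calibration takes no time and is no camera call; for the wrist camera it gives the pose at the moment of the call.
A pose or a line that the arm cannot do raises bot.IKError and nothing moves.
- order.job_done(): hands the job in, once; it reports no verdict.
Readings, each from a call of its own:
- status.read_time_s(): time.
- status.read_joints(): joint angles.
- status.read_dq(): joint speeds.
- status.read_effort(): joint torques, N m.
- status.read_tcp_pos(): TCP position.
- status.read_eef_rot(): TCP orientation.
- status.read_ft_force(): force on the tool from outside, world axes, zero at the start.
- status.read_ft_torque(): the same for the moment, N m.
- status.read_finger_gap(): finger opening in m.
Only numpy, scipy, OpenCV 4.12 (cv2) and the standard library are available. Lean on these libraries where they do the work, as an engineer would, in place of code of your own. Each camera call takes 0.05 s, during which the arm holds its last target.

## Task

The freshly coiled baskets have got stuck in their forming tubs: work each one out with a twist and a pull on its rim and stand it upright on the drying tray, without dropping it. Put every small wooden forming block from the bench in the tray too, nothing stacked, and only when everything is in it slide the loaded tray fully home into the drying rack in front of the fan. Last, throw the fan switch right over to on, and leave the big wooden form, the cup and the awl where they are.

Things in the scene. Friction and masses are not known exactly. Their poses are not given: they have to be found in the camera images.
- basket1_c (a point): Damp round coiled-cane basket: 88 mm outer diameter, 64 high, straight wall 8 thick, open top, floor 6 thick, 0.15 kg. Point: on its axis (z, up), 32 mm above its underside. Two dark lugs (12 wide, 6 thick) stick out at its +x and -x sides to 56 mm from the axis, 36 to 42 mm above its underside. It starts stuck in tub1 on the tub's floor, lugs under the tub's hooks.
- basket2_c (a point): Damp round coiled-cane basket: 88 mm outer diameter, 64 high, straight wall 8 thick, open top, floor 6 thick, 0.15 kg. Point: on its axis (z, up), 32 mm above its underside. Two dark lugs (12 wide, 6 thick) stick out at its +x and -x sides to 56 mm from the axis, 36 to 42 mm above its underside. It starts stuck in tub2 on the tub's floor, lugs under the tub's hooks.
- tub1: Low round wooden forming tub fixed to the bench; origin: centre of its underside. Floor 6 mm thick, wall 104 mm outer diameter, 34 mm high; a stuck basket's rim is 70 mm above the bench. Two sprung rubber cheeks in the wall at its +y and -y hug the basket: turning or lifting it drags with about 5 N. At +y and -y the rim is free to pinch, one finger inside the basket, one outside.
- tub2: Low round wooden forming tub fixed to the bench; origin: centre of its underside. Floor 6 mm thick, wall 104 mm outer diameter, 34 mm high; a stuck basket's rim is 70 mm above the bench. Two sprung rubber cheeks in the wall at its +y and -y hug the basket: turning or lifting it drags with about 5 N. At +y and -y the rim is free to pinch, one finger inside the basket, one outside.
- tub1_hook (a point): Lip of the tub1 hook at the tub's +x (its twin is at -x): steel, 56 mm high, 34 wide, 47 to 67 mm off the tub's axis; underside 50 mm above the bench. Point: lip's centre. Lips lie over the basket's lugs, so a straight pull only jams. Turned either way so that its x axis is 0.6 to 2.5 rad from the tub's x axis, the basket lifts straight out.
- tub2_hook (a point): Lip of the tub2 hook at the tub's +x (its twin is at -x): steel, 56 mm high, 34 wide, 47 to 67 mm off the tub's axis; underside 50 mm above the bench. Point: lip's centre. Lips lie over the basket's lugs, so a straight pull only jams. Turned either way so that its x axis is 0.6 to 2.5 rad from the tub's x axis, the basket lifts straight out.
- block1_c (a point): A plain wooden forming block, 45 x 30 x 40 mm along its x, y, z, 0.05 kg. This point is its centre; z points up. It may be absent. Starts standing on the bench on the robot's side of the tray and rack.
- block2_c (a point): A plain wooden forming block, 45 x 30 x 40 mm along its x, y, z, 0.05 kg. This point is its centre; z points up. It may be absent. Starts standing on the bench on the robot's side of the tray and rack.
- block3_c (a point): A plain wooden forming block, 45 x 30 x 40 mm along its x, y, z, 0.05 kg. This point is its centre; z points up. It may be absent. Starts standing on the bench on the robot's side of the tray and rack.
- block4_c (a point): A plain wooden forming block, 45 x 30 x 40 mm along its x, y, z, 0.05 kg. This point is its centre; z points up. It may be absent. Starts standing on the bench on the robot's side of the tray and rack.
- tray_c (a point): Plywood drying tray, loose on the bench, 0.5 kg: 175 (x) by 280 (y) mm outside, walls 5 thick and 20 high, floor 3 thick, inside 165 x 270. Point: centre of the floor's upper side; z up. A thin metal flange sticks out along both long sides, to 97.5 mm from the middle, 8 to 12 mm above the bench. Its -y end leads into the rack.
- tray_handle (a point): Centre of the tray's handle, a level wooden bar along the tray's x: 104 long, 14 thick (y), 14 high, its centre 43 mm above the bench and 172 mm from the tray's middle towards +y, with 25 mm free between it and the end wall. Pinched across y from above, it serves to steer and slide the tray on the bench.
- rack_home (a point): Where tray_c is, axes likewise, when the tray is fully home in the rack (fixed to the bench). The tray slides on the bench along the rack's -y to the end stop by the fan unit, 140 mm beyond this point. Rails 23 mm high start 100 mm before it (+y), lips over the tray's flanges, 4 mm play a side; flared guides, 12 mm wider a side, start 133 mm before it.
- fan_switch (a joint): Fan switch, a toggle lever on a fixed grey box (70 x 50 x 25 mm) on the bench beside the rack, on the robot's side. 0 rad: off, leaning towards the box's -x (roughly towards the robot); 1.0 rad: fully on, leaning as far to +x. Stays where it is left; moves with about 1 N at the ball.
- fan_switch_tip (a point): Centre of the lever's black ball, 26 mm across, on a thin 70 mm steel rod that pivots 22 mm above the bench in the middle of the box; about 83 mm above the bench when off. The lever swings towards +x of the box, up to 0.5 rad either side of upright.
- fan_switch_base: Grey box of the fan switch, fixed; origin under its centre, below the lever's pivot. The lever swings in its x-z plane.
- form: Bystander: large wooden block 80 x 150 x 75 mm, origin under its centre.
- jar: Bystander: white cup 72 mm across, 90 mm high, origin under its centre.
- awl: Bystander: awl with a dark wooden handle, lying on the bench.
Things that resemble listed ones, but are neither listed nor needed, are in the scene too. What is shaped like the part that bears block1_c but blue or pink is not meant.

How it is judged (in metres and radians):
On the way, in this order (a step that is already met when the one before it is completed fails the run):
1. all baskets stand upright on the tray and all blocks lie in it, with the tray still out of the rack (x of basket1_c in the frame of tray_c between -0.06 and 0.06 m and y of basket1_c in the frame of tray_c between -0.11 and 0.11 m and z of basket1_c in the frame of tray_c between 0.02 and 0.044 m and angle between each of basket1_c, basket2_c's own z axis and vertical below 0.2 rad and x of basket2_c in the frame of tray_c between -0.06 and 0.06 m and y of basket2_c in the frame of tray_c between -0.11 and 0.11 m and z of basket2_c in the frame of tray_c between 0.02 and 0.044 m and x of block1_c in the frame of tray_c between -0.082 and 0.082 m and y of block1_c in the frame of tray_c between -0.134 and 0.134 m and z of block1_c in the frame of tray_c between 0.005 and 0.04 m and x of block2_c in the frame of tray_c between -0.082 and 0.082 m and y of block2_c in the frame of tray_c between -0.134 and 0.134 m and z of block2_c in the frame of tray_c between 0.005 and 0.04 m and x of block3_c in the frame of tray_c between -0.082 and 0.082 m and y of block3_c in the frame of tray_c between -0.134 and 0.134 m and z of block3_c in the frame of tray_c between 0.005 and 0.04 m and x of block4_c in the frame of tray_c between -0.082 and 0.082 m and y of block4_c in the frame of tray_c between -0.134 and 0.134 m and z of block4_c in the frame of tray_c between 0.005 and 0.04 m and y of tray_c in the frame of rack_home above 0.2 m), for 0.2 s.
2. the loaded tray is fully home in the rack (x of basket1_c in the frame of tray_c between -0.06 and 0.06 m and y of basket1_c in the frame of tray_c between -0.11 and 0.11 m and z of basket1_c in the frame of tray_c between 0.02 and 0.044 m and angle between each of basket1_c, basket2_c's own z axis and vertical below 0.2 rad and x of basket2_c in the frame of tray_c between -0.06 and 0.06 m and y of basket2_c in the frame of tray_c between -0.11 and 0.11 m and z of basket2_c in the frame of tray_c between 0.02 and 0.044 m and x of block1_c in the frame of tray_c between -0.082 and 0.082 m and y of block1_c in the frame of tray_c between -0.134 and 0.134 m and z of block1_c in the frame of tray_c between 0.005 and 0.04 m and x of block2_c in the frame of tray_c between -0.082 and 0.082 m and y of block2_c in the frame of tray_c between -0.134 and 0.134 m and z of block2_c in the frame of tray_c between 0.005 and 0.04 m and x of block3_c in the frame of tray_c between -0.082 and 0.082 m and y of block3_c in the frame of tray_c between -0.134 and 0.134 m and z of block3_c in the frame of tray_c between 0.005 and 0.04 m and x of block4_c in the frame of tray_c between -0.082 and 0.082 m and y of block4_c in the frame of tray_c between -0.134 and 0.134 m and z of block4_c in the frame of tray_c between 0.005 and 0.04 m and y of tray_c in the frame of rack_home between -0.01 and 0.01 m and x of tray_c in the frame of rack_home between -0.008 and 0.008 m and z of tray_c in the frame of rack_home between -0.004 and 0.006 m and angle between the y axis of tray_c and the y axis of rack_home, either way round below 0.06 rad), for 0.2 s.
3. the fan switch is then thrown to on (value of joint fan_switch above 0.75 rad), for 0.2 s.
At the end, for the whole second after the job is handed in: The tray is in the rack within 10 mm of fully home, and everything is at rest on it: each basket upright (within 0.2 rad) on the tray's floor, each block inside the tray's walls and not stacked on another block or across a basket's rim. The fan switch is on (above 0.75 rad) (all of step 2 and value of joint fan_switch above 0.75 rad and linear speed of each of basket1, basket2, block1, block2, block3, block4, tray below 0.03 m/s); the robot touches nothing.
It fails at once if a bystander (form, cup or awl) is moved more than 30 mm (distance of any of form, jar, awl from where it was at the start of the episode above 0.03 m).
It fails at once if a basket is dropped or flung (faster than 1.3 m/s) (linear speed of any of basket1, basket2 above 1.3 m/s).
Of block1, block2, block3, block4 only 2 to 4 are there at a start; the rules pass over those that are not, and their reading is None.
At some moment in a run one of block1, block2, block3, block4 may be knocked a few centimetres aside while the robot is not near it.
It also fails if it takes over 208 s, if anything falls off the work surface, if the arm or the gripper's body presses on something with over 40 N, if the wrist force passes 120 N, or if a joint passes its speed limit or range.

## Working session

There is one attempt and no reset: what is moved stays moved. The work goes in short steps, each a Python script; the robot and the scene stay as the last script left them, time stands still between calls to the robot, and variables do not carry over. Pictures are saved under pics/ and viewed, and the job is handed in when it is done.

```bash
ls; mkdir -p pics
python3 - <<'E'
from station import *
import cv2
print(status.read_time_s(), status.read_tcp_pos(), status.read_eef_rot(), bot.tcp_to_grasp)
for n in ("scene","top","wrist"):
    p,d=snapshot(n); cv2.imwrite(f"pics/{n}0.png",p[:,:,::-1]); c=get_calibration(n); print(n,c, d.min(),d.max())
E
```

```text
pics
0.0 [ 0.23121867 -0.68664809  0.21776723] [-9.00864780e+01 -9.06990196e-03 -1.61383509e+02] 0.0188
scene {'fx': 415.50809087991485, 'fy': 415.50809087991485, 'cx': 281.1363227455332, 'cy': 210.9593140694556, 'R': array([[ 0.33625914,  0.94172333,  0.00932558],
       [ 0.70971801, -0.24688362, -0.65980969],
       [-0.61905585,  0.22848558, -0.75137487]]), 't': array([-0.14188438, -0.3450033 ,  1.37495867])} 0.0 3.1397867
top {'fx': 476.4268687680669, 'fy': 476.4268687680669, 'cx': 281.4329575739266, 'cy': 204.31732968334202, 'R': array([[-0.00152402, -0.99989695, -0.01427479],
       [-0.99893588,  0.00218025, -0.04606894],
       [ 0.04609531,  0.01418939, -0.99883626]]), 't': array([-0.01544338,  0.55657231,  1.34583098])} 0.0 2.1841414
wrist {'fx': 292.73926950707863, 'fy': 292.73926950707863, 'cx': 279.0514961276896, 'cy': 213.91642875144805, 'R': array([[ 3.18726439e-01, -9.47846744e-01, -8.89010229e-05],
       [-9.07932010e-01, -3.05331492e-01,  2.87109987e-01],
       [-2.72163410e-01, -9.14288276e-02, -9.57897619e-01]]), 't': array([-0.72502155, -0.03321743,  0.39085724])} 0.0 1.4473776
```

View pics/top0.png

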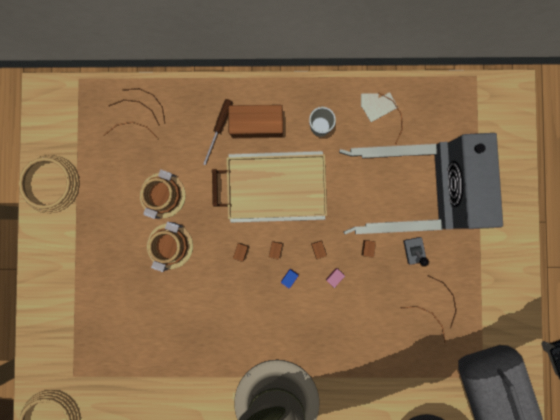

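View pics/scene0.png

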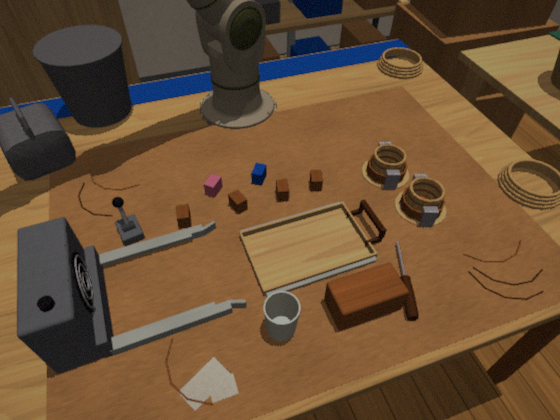

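View pics/wrist0.png

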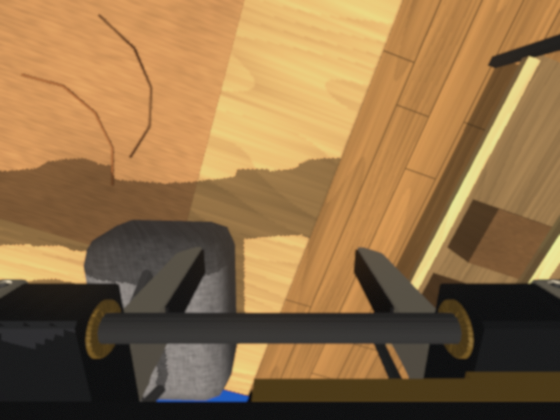

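Top view: four brown blocks at (240,252), (276,250), (319,249) and (369,248). The blue (290,278) and pink (335,278) ones are decoys. The baskets are in tubs at (162,193) and (168,246), the tray is at (277,187) with its handle at (220,188), the rack is on the right and the switch is at (417,252). The loose cane rings at (48,183) and (50,410) are not baskets in tubs. I'll enlarge this and measure.

```bash
cat > h.py <<'E'
from station import *
import numpy as np, cv2
def snap(n,save=None):
    c=get_calibration(n); p,d=snapshot(n)
    if save: cv2.imwrite(f"pics/{save}.png",p[:,:,::-1])
    return p,d,c
def cloud(d,c):
    v,u=np.indices(d.shape)
    X=np.stack([(u-c['cx'])/c['fx']*d,(v-c['cy'])/c['fy']*d,d],-1)
    P=(X-c['t'])@c['R']; P[d<=0]=np.nan
    return P
def ray(uv,c,z):
    uv=np.atleast_2d(np.array(uv,float))
    r=np.c_[(uv[:,0]-c['cx'])/c['fx'],(uv[:,1]-c['cy'])/c['fy'],np.ones(len(uv))]@c['R']
    o=-c['R'].T@c['t']
    return o+r*((z-o[2])/r[:,2])[:,None]
E
python3 - <<'E'
from h import *
p,d,c=snap("top")
P=cloud(d,c)
cv2.imwrite("pics/c1.png",cv2.resize(p[140:300,130:390,::-1],None,fx=3,fy=3,interpolation=cv2.INTER_CUBIC))
cv2.imwrite("pics/c2.png",cv2.resize(p[120:290,330:520,::-1],None,fx=4,fy=3.5,interpolation=cv2.INTER_CUBIC))
cv2.imwrite("pics/c3.png",cv2.resize(p[160:280,130:250,::-1],None,fx=5,fy=5,interpolation=cv2.INTER_CUBIC))
hsv=cv2.cvtColor(p,cv2.COLOR_RGB2HSV)
for (u,v) in [(240,252),(276,250),(319,249),(369,248)]:
    print((u,v),p[v,u],hsv[v,u],P[v,u].round(3))
print('bench',P[300,200],P[300,350],hsv[300,200])
print('tray floor',P[190,280],'rim',P[193,162])
E
```

```text
(240, 252) [121  77  46] [ 12 158 121] [0.423 0.098 0.043]
(276, 250) [123  79  48] [ 12 155 123] [ 0.428 -0.001  0.037]
(319, 249) [123  78  49] [ 12 153 123] [ 0.431 -0.121  0.039]
(369, 248) [120  75  47] [ 12 155 120] [ 0.433 -0.26   0.041]
bench [0.28416382 0.2165223  0.00228578] [ 0.28443041 -0.21076471  0.002174  ] [ 15 127 148]
tray floor [ 5.98441224e-01 -1.22284393e-02  1.20961231e-04] rim [0.58987389 0.32615472 0.01092779]
```

View pics/c1.png

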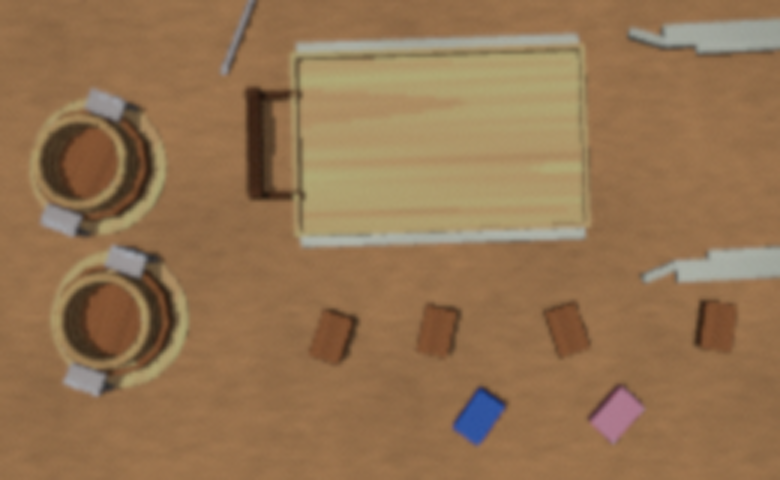

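View pics/c2.png

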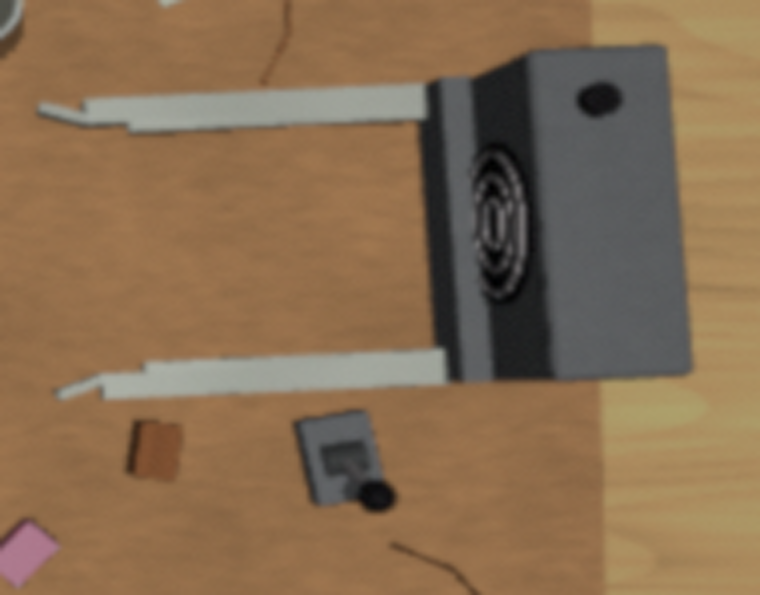

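View pics/c3.png

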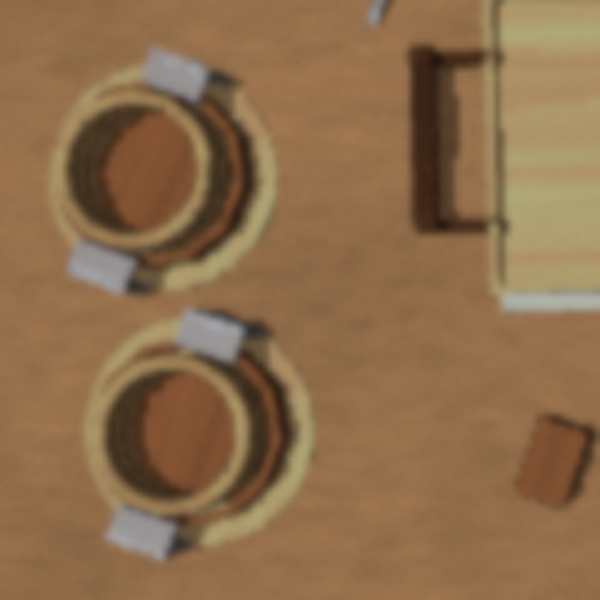

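The crops confirm four brown blocks, all the same shape. Each tub's grey hook lips give its centre and its x axis. Next I'll measure from masks.

```bash
cat >> h.py <<'E'
def blobs(m,amin=20):
    n,l,s,cen=cv2.connectedComponentsWithStats(m.astype(np.uint8))
    return [(l==i,s[i],cen[i]) for i in range(1,n) if s[i][4]>=amin]
def hooks(p,c):
    hsv=cv2.cvtColor(p,cv2.COLOR_RGB2HSV)
    m=(hsv[...,1]<60)&(hsv[...,2]>100); m[:, :130]=0; m[:,200:]=0; m[:160]=0; m[280:]=0
    return [ray(b[2],c,.056)[0] for b in blobs(m,15)]
def blocks(p,c):
    hsv=cv2.cvtColor(p,cv2.COLOR_RGB2HSV)
    m=(hsv[...,0]>7)&(hsv[...,0]<14)&(hsv[...,1]>140)&(hsv[...,2]>95)&(hsv[...,2]<150)
    m=cv2.morphologyEx(m.astype(np.uint8),cv2.MORPH_OPEN,np.ones((3,3)))
    out=[]
    for b in blobs(m,60):
        ys,xs=np.nonzero(b[0]); W=ray(np.c_[xs,ys],c,.040)
        (cx,cy),(w,h),a=cv2.minAreaRect((W[:,:2]*1000).astype(np.float32))
        if w<h: w,h,a=h,w,a+90
        out.append((cx/1000,cy/1000,w,h,(a+90)%180-90,b[2].round(1),b[1][4]))
    return out
E
python3 - <<'E'
from h import *
p,d,c=snap("top")
np.set_printoptions(precision=4,suppress=True)
for h in hooks(p,c): print('hook',h)
for b in blocks(p,c): print(b)
hsv=cv2.cvtColor(p,cv2.COLOR_RGB2HSV)
# tray light wood
m=(hsv[...,0]>15)&(hsv[...,0]<26)&(hsv[...,2]>150); m[:,:205]=0;m[:,345:]=0;m[:140]=0;m[235:]=0
for b in blobs(m,500):
    ys,xs=np.nonzero(b[0]); W=ray(np.c_[xs,ys],c,.02); print('tray',cv2.minAreaRect((W[:,:2]*1000).astype(np.float32)),b[1])
# grey things
m=(hsv[...,1]<60)&(hsv[...,2]>90); m[:,:205]=0;m[:,446:]=0;m[:140]=0;m[240:]=0
for b in blobs(m,20):
    ys,xs=np.nonzero(b[0]); 
    for z in (.012,.023):
        W=ray(np.c_[xs,ys],c,z); r=cv2.minAreaRect((W[:,:2]*1000).astype(np.float32)); print('grey',z,b[1],r,'ymin/max',W[:,1].min(),W[:,1].max())
# fan front vertical-ish
cv2.imwrite("pics/c4.png",cv2.resize(p[220:280,390:450,::-1],None,fx=9,fy=9,interpolation=cv2.INTER_CUBIC))
E
```

```text
hook [0.6383 0.3074 0.056 ]
hook [0.5321 0.3475 0.056 ]
hook [0.4938 0.2871 0.056 ]
hook [0.3854 0.3236 0.056 ]
(0.7967671508789063, 0.05596976470947266, 149.55709838867188, 79.71778869628906, -89.79630787670612, array([255.2, 118.7]), np.int32(1495))
(0.5850792236328125, 0.32684417724609377, 61.928646087646484, 45.08857345581055, 0.5489374995231628, array([159.4, 193.8]), np.int32(297))
(0.4395063171386719, 0.3029181518554688, 61.39447021484375, 44.853450775146484, 0.5043435096740723, array([167., 246.]), np.int32(309))
(0.43208099365234376, -0.2597013854980469, 41.59796142578125, 27.678293228149414, -0.5988616943359375, array([369.2, 248.3]), np.int32(155))
(0.42861798095703124, 0.0011287574768066406, 44.62928009033203, 29.47334098815918, -11.428634643554688, array([275. , 249.9]), np.int32(168))
(0.4299324645996094, -0.11996269226074219, 44.62082290649414, 28.997488021850586, 18.235618591308594, array([318.6, 249.5]), np.int32(164))
(0.4223512878417969, 0.09930217742919922, 42.983001708984375, 29.10123062133789, -18.34972381591797, array([239.6, 252. ]), np.int32(164))
tray ((609.
[... 1622 characters left out ...]
6807861328125, -3.6609344482421875), (11.466322898864746, 268.14190673828125), 1.5864917039871216) ymin/max -0.1375798794446622 0.13037226843366517
grey 0.023 [230 216  95   7 373] ((515.5044555664062, -3.9209442138671875), (11.373411178588867, 265.96942138671875), 1.5864893198013306) ymin/max -0.13675486549085858 0.1290263270003959
grey 0.012 [344 219  98  15 885] ((492.164306640625, -331.2747802734375), (29.331802368164062, 275.9794921875), 3.1355807781219482) ymin/max -0.468745737848716 -0.1940377281216985
grey 0.023 [344 219  98  15 885] ((492.1784362792969, -328.8804016113281), (29.094141006469727, 273.7434997558594), 3.135585069656372) ymin/max -0.46523760935371683 -0.19275529118510315
```

View pics/c4.png

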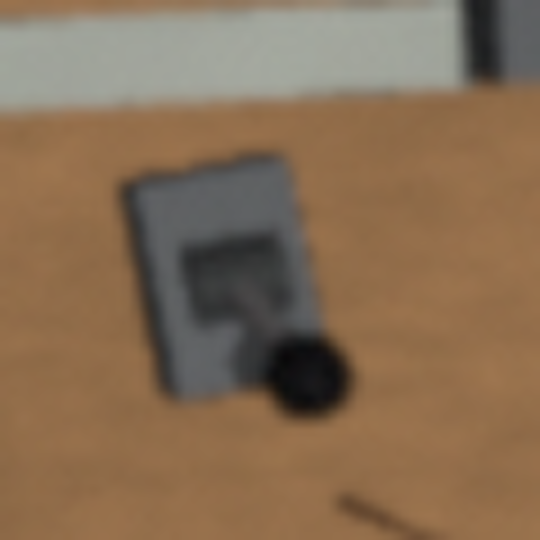

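The tubs sit at (0.585,0.327), x axis -20.7°, and (0.440,0.305), -18.6°. The tray is at about (0.6085,-0.0016), yaw about 1.5°. I'll pinch each basket at the tub's +y side, twist about -52°, lift, then place it.

```bash
cat >> h.py <<'E'
TC=np.array([.6085,-.0016]); TY=1.5
def trayxy(x,y):
    a=np.radians(TY); return TC+np.array([x*np.cos(a)-y*np.sin(a), x*np.sin(a)+y*np.cos(a)])
def O(yaw): return [-90,0,yaw]
def pinch(cxy,phi,z,r=.040):
    a=np.radians(phi); return [cxy[0]+r*np.cos(a),cxy[1]+r*np.sin(a),z],O(phi-90)
def T(msg=''): print(msg,'t=%.1f'%status.read_time_s(),'tcp',np.round(status.read_tcp_pos(),4),'F',np.round(status.read_ft_force(),1),'gap %.4f'%status.read_finger_gap(),flush=True)
E
python3 - <<'E'
from h import *
C=np.array([.5852,.3274]); hx=-20.7; phi=hx+90
for z,a in ((.2,phi),(.043,phi),(.043,phi-52),(.12,phi-52)):
    print(planner.inverse_kinematics(*pinch(C,a,z)))
bot.movel([*status.read_tcp_pos()[:2],.32],.25)
bot.move_ptp(*pinch(C,phi,.20)); eoat.command_gripper(.036,40); T('above')
snap("wrist","w1")
snap("scene","s1")
E
```

```text
[ -0.83325001  47.87237151 -64.23602557  93.53317396  45.79503107
  68.70956836  -6.26878111]
[-11.83976235  50.18445655 -40.7090101   99.88118317  43.33874195
  46.88251644  -4.21240795]
[-17.68837672  46.77132608 -25.49375688  99.31952409  28.84619387
  40.54330202 -41.18761116]
[-13.44375379  42.75471083 -32.73322246  96.87219924  29.0575946
  49.09458634 -41.40357271]
above t=5.7 tcp [0.5993 0.3648 0.2   ] F [ 0.2 -0.5  0.1] gap 0.0360
```

View pics/w1.png

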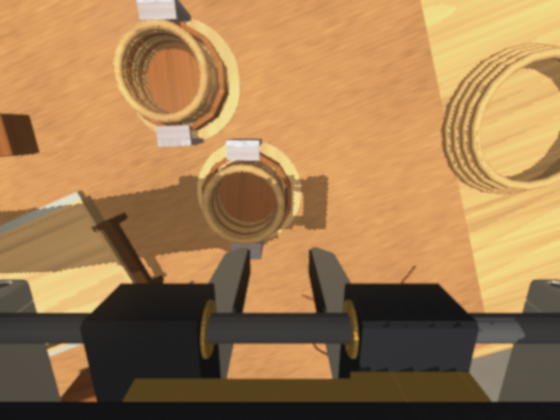

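The wrist view shows tub 1 (rim at about (245,200), hooks at (243,150) and (247,250)) to one side of the open fingers. I'll check its centre from this view, then pinch.

Run:
```python
from h import *
c=get_calibration("wrist")
print(ray([(243,150),(247,250),(174,136),(158,8)],c,.056))
```

```text
[[0.53349997 0.34921962 0.056     ]
 [0.6388633  0.31001988 0.056     ]
 [0.49553457 0.28855605 0.056     ]
 [0.38874518 0.32575416 0.056     ]]
```

```bash
cat >> h.py <<'E'
def extract(C,hx,tw=52):
    phi=hx+90
    bot.movel(pinch(C,phi,.09)[0],.15); 
    hit=bot.movel(pinch(C,phi,.043)[0],.08,f_stop=15); T('down hit=%s'%hit)
    eoat.command_gripper(0.0,45); T('gripped')
    n=8
    for k in range(1,n+1):
        pp,oo=pinch(C,phi-tw*k/n,.043); bot.movel(pp,.05,oo)
    T('twisted')
    p0=status.read_tcp_pos()
    bot.movel([p0[0],p0[1],.060],.03); T('lift1')
    bot.movel([p0[0],p0[1],.16],.12); T('lifted')
E
python3 - <<'E'
from h import *
extract(np.array([.5857,.3285]),-20.6)
snap("scene","s2"); snap("wrist","w2")
E
```

```text
down hit=False t=7.5 tcp [0.5997 0.3662 0.0431] F [ 0.8 -0.2  1. ] gap 0.0359
gripped t=8.0 tcp [0.5998 0.3662 0.0433] F [ 0.3 -0.2  2. ] gap 0.0083
twisted t=10.2 tcp [0.6249 0.3412 0.0435] F [2.5 5.8 2.7] gap 0.0082
lift1 t=10.9 tcp [0.6245 0.3406 0.0592] F [-0.8  3.4 -6. ] gap 0.0082
lifted t=11.8 tcp [0.6247 0.3406 0.1591] F [-0.5 -0.7 -1.1] gap 0.0082
```

View pics/s2.png

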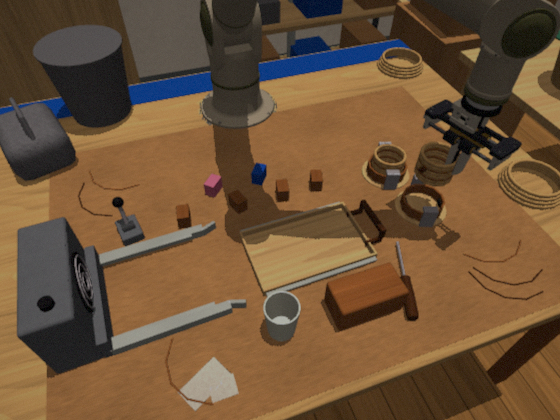

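View pics/w2.png

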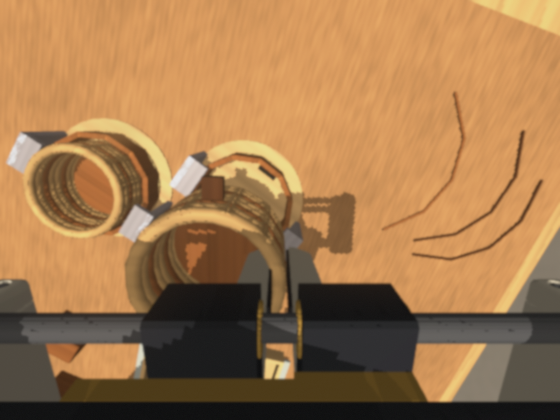

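Basket 1 is free of its hooks and hanging upright in the fingers at about (437,160) in the scene view. Next I'll place it on the tray.

```bash
cat >> h.py <<'E'
def place(x,y):
    C=trayxy(x,y)
    bot.movel(pinch(C,TY,.16)[0],.2,pinch(C,TY,.16)[1]); 
    bot.movel(pinch(C,TY,.055)[0],.15)
    hit=bot.movel(pinch(C,TY,.0375)[0],.03,f_stop=3); T('placed hit=%s'%hit)
    eoat.command_gripper(.022); bot.sleep(.15)
    bot.movel(pinch(C,TY,.15)[0],.15); T('up')
E
python3 - <<'E'
from h import *
place(-.032,.062)
snap("scene","s3"); p,d,c=snap("top")
cv2.imwrite("pics/t3.png",cv2.resize(p[140:300,130:390,::-1],None,fx=3,fy=3,interpolation=cv2.INTER_CUBIC))
C2=np.array([.4396,.3054]); bot.movel(pinch(C2,71.4,.16)[0],.25,pinch(C2,71.4,.16)[1]); eoat.command_gripper(.036)
T(); snap("wrist","w3")
E
```

```text
placed hit=True t=14.9 tcp [0.615  0.0604 0.0402] F [-0.7 -0.8  5.6] gap 0.0080
up t=16.4 tcp [0.6144 0.0601 0.1492] F [ 0.8  0.4 -0.6] gap 0.0223
 t=18.4 tcp [0.4525 0.3432 0.16  ] F [ 0.5 -1.1 -0.6] gap 0.0359
```

View pics/s3.png

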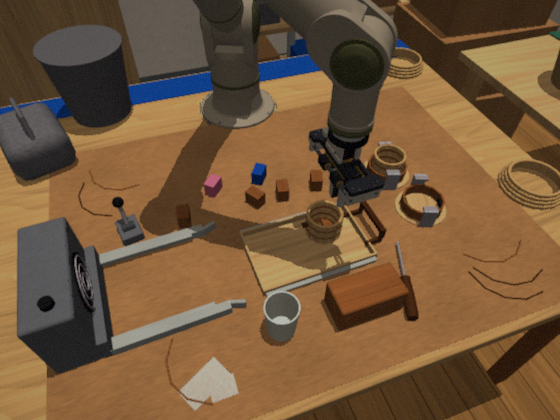

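View pics/w3.png

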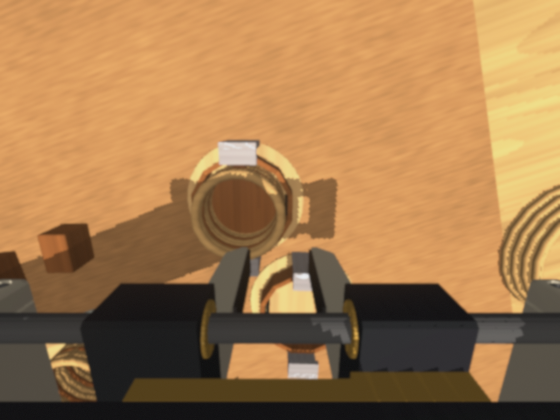

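View pics/t3.png

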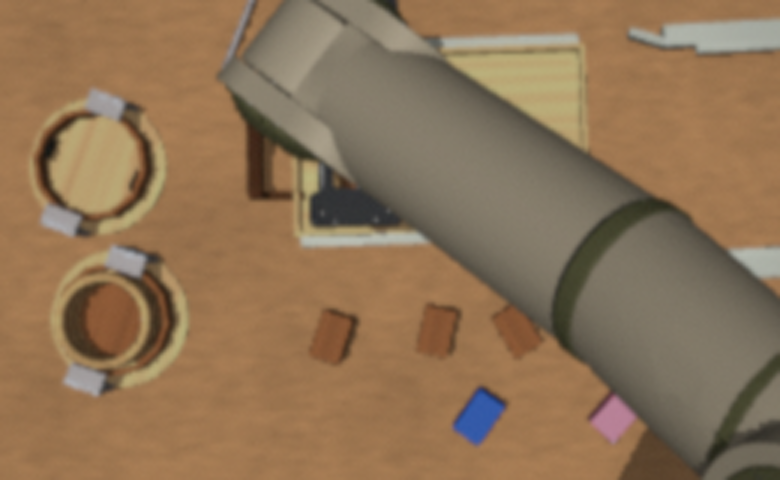

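Basket 1 stands in the tray at (323,222) in the scene view. The third block has been knocked to about (303,250) in the top view, so I'll re-measure the blocks later. Now basket 2.

Run:
```python
from h import *
extract(np.array([.4408,.3063]),-18.9)
snap("scene","s4a")
place(-.032,-.062)
bot.movel([.5,.25,.25],.3); T()
snap("scene","s4"); p,d,c=snap("top")
cv2.imwrite("pics/t4.png",cv2.resize(p[140:300,130:390,::-1],None,fx=3,fy=3,interpolation=cv2.INTER_CUBIC))
for b in blocks(p,c): print(b)
```

```text
down hit=False t=19.8 tcp [0.4536 0.3444 0.043 ] F [0.7 0.7 0.2] gap 0.0359
gripped t=20.4 tcp [0.4539 0.3442 0.0432] F [ 0.8 -0.3  1.7] gap 0.0074
twisted t=22.5 tcp [0.4786 0.3196 0.0432] F [0.6 1.1 6.9] gap 0.0079
lift1 t=23.3 tcp [0.479  0.3202 0.0611] F [-0.1 -1.   7.4] gap 0.0077
lifted t=24.2 tcp [0.4785 0.3191 0.1593] F [ 0.7  0.2 -1.8] gap 0.0074
placed hit=True t=27.8 tcp [ 0.6183 -0.0636  0.0402] F [-0.1 -1.1  5.8] gap 0.0076
up t=29.4 tcp [ 0.6176 -0.0637  0.1492] F [-0.2  0.1 -0.1] gap 0.0223
 t=30.7 tcp [0.5004 0.2484 0.2492] F [-1.1  0.  -0.8] gap 0.0221
(0.7964609375, 0.0560555534362793, 149.76644897460938, 79.79379272460938, 89.9095230102539, array([254.4, 117.9]), np.int32(1300))
(0.5763953857421875, -0.06668955993652344, 65.31334686279297, 63.26649856567383, -45.128841400146484, array([299.4, 196.5]), np.int32(447))
(0.574565673828125, 0.052888267517089846, 63.29659652709961, 59.5369758605957, -45.0099983215332, array([256.5, 197.7]), np.int32(404))
(0.43208099365234376, -0.2597000732421875, 41.59796142578125, 27.680952072143555, -0.5988616943359375, array([369.1, 248.3]), np.int32(157))
```

View pics/s4.png

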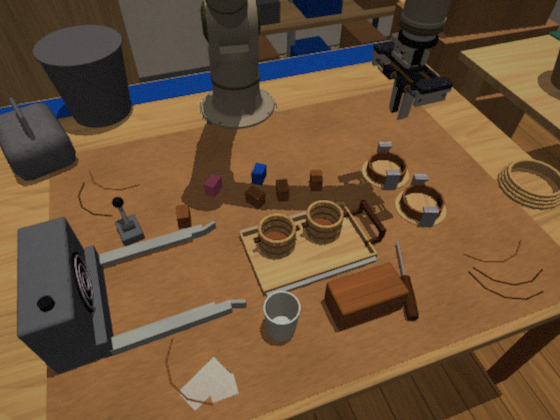

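View pics/t4.png

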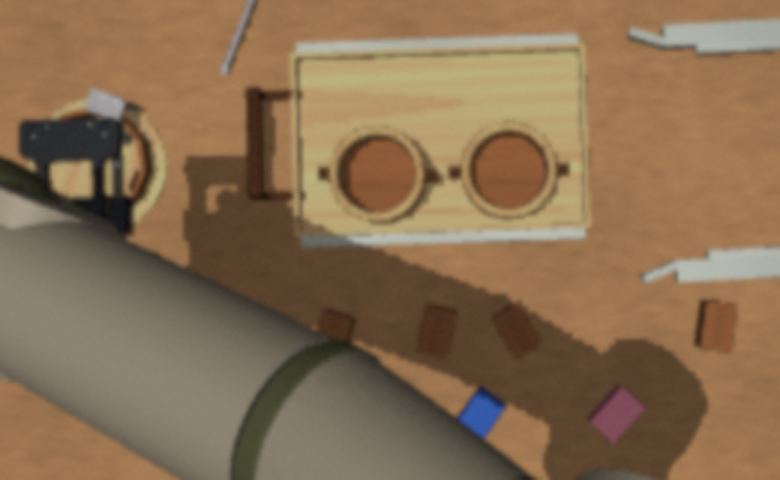

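Both baskets stand upright and apart, at (380,173) and (508,170) in the enlarged crop. Next are the blocks, starting with the unshaded one at (369,248) in the top view. I'll look again at the others while over it.

```bash
cat >> h.py <<'E'
def bestyaw(xy,z,a):
    best=None
    for y in (a,a+180,a-180):
        q=planner.inverse_kinematics([*xy,z],O(y))
        if q is not None:
            s=np.abs(np.array(q)-np.array(status.read_joints())).max()
            if best is None or s<best[0]: best=(s,y,q)
    return best
def goblock(xy,a):
    b=bestyaw(xy,.14,a); print('yaw',b[1],np.round(b[2],0))
    eoat.command_gripper(.050)
    bot.move_ptp([*xy,.14],O(b[1])); return b[1]
def grab(xy):
    bot.movel([*xy,.06],.2)
    hit=bot.movel([*xy,.018],.1,f_stop=12); eoat.command_gripper(0,20); T('grab hit=%s'%hit)
    bot.movel([*xy,.14],.25)
def putblock(x,y,yaw):
    # choose tray yaw nearest current
    ty=TY+180*round((yaw-TY)/180); xy=trayxy(x,y)
    bot.movel([*xy,.14],.25,O(ty)); bot.movel([*xy,.04],.2)
    hit=bot.movel([*xy,.0195],.04,f_stop=3); T('put hit=%s'%hit)
    eoat.command_gripper(.040); bot.movel([*xy,.13],.25)
E
python3 - <<'E'
from h import *
yaw=goblock((.4325,-.2597),-.6); T()
p,d,c=snap("top","t5"); snap("wrist","w5")
for b in blocks(p,c): print(b)
E
```

```text
yaw -180.6 [  53.   31.  -40.  123.   33.   37. -100.]
 t=33.4 tcp [ 0.4335 -0.2587  0.1403] F [0.1 0.8 0.2] gap 0.0504
(0.7967003784179687, 0.055954933166503906, 149.5863037109375, 79.85139465332031, -89.79630787670612, array([254.7, 118.7]), np.int32(1461))
(0.5731721801757812, 0.0528980712890625, 61.69296646118164, 58.82516860961914, -0.0073089599609375, array([256.5, 197.8]), np.int32(396))
(0.5756753540039062, -0.06738128662109374, 64.2631607055664, 61.59640121459961, 89.84370422363281, array([299.5, 196.7]), np.int32(431))
(0.42839620971679687, 0.0005442409515380859, 44.84226608276367, 30.188289642333984, -12.598312377929688, array([275.1, 249.9]), np.int32(170))
(0.42908880615234374, -0.07377342224121093, 44.65257263183594, 29.56352996826172, 30.90425682067871, array([302. , 249.7]), np.int32(168))
(0.42259466552734376, 0.09957638549804687, 43.04127883911133, 28.854698181152344, -16.67278289794922, array([239.8, 252. ]), np.int32(160))
```

View pics/t5.png

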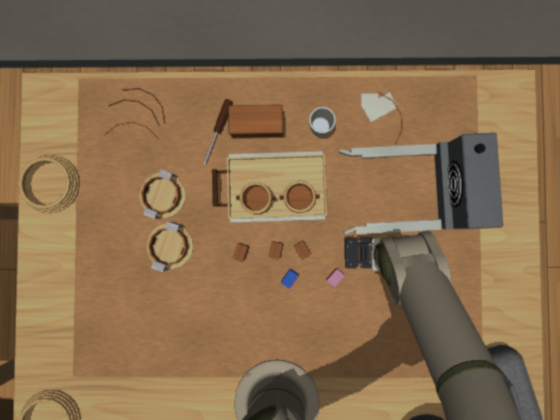

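View pics/w5.png

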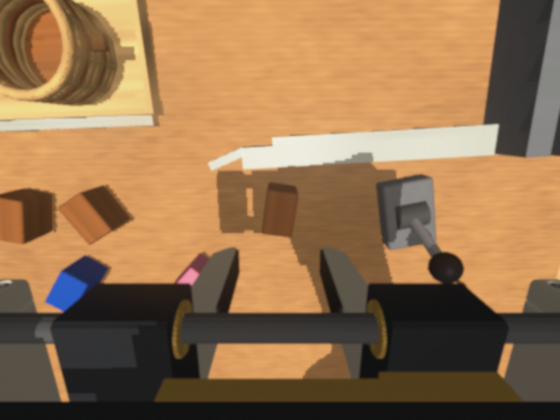

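The block sits between the fingers, seen at (280,208) in the wrist view. I'll grab and place it.

Run:
```python
from h import *
grab((.4325,-.2597)); putblock(.050,-.098,-180.6)
p,d,c=snap("top"); 
for b in blocks(p,c):
  if b[6]<230: print(b)
yaw=goblock((.4291,-.0738),30.9); grab((.4291,-.0738)); putblock(.050,-.033,yaw)
snap("scene","s6"); p,d,c=snap("top","t6")
for b in blocks(p,c):
  if b[6]<230: print(b)
```

```text
grab hit=False t=35.0 tcp [ 0.4327 -0.2599  0.0185] F [-1.1 -0.1  6.3] gap 0.0311
put hit=True t=38.1 tcp [ 0.6611 -0.0984  0.0211] F [ 0.8 -0.7  1.7] gap 0.0306
(0.4284715270996094, 0.0003433055877685547, 44.603797912597656, 30.016307830810547, -11.295249938964844, array([275.2, 249.9]), np.int32(172))
(0.42949270629882813, -0.07353166198730468, 43.71125030517578, 29.56352996826172, 30.904258728027344, array([301.9, 249.6]), np.int32(164))
(0.4231077880859375, 0.09942269897460937, 44.6285400390625, 28.854698181152344, -16.67278289794922, array([239.8, 251.9]), np.int32(163))
yaw 210.9 [ 37.  29. -48. 131.  38.  35. -99.]
grab hit=False t=42.1 tcp [ 0.4293 -0.074   0.0184] F [-0.7 -0.2  7.4] gap 0.0298
put hit=True t=45.0 tcp [ 0.6594 -0.0335  0.0211] F [0.6 0.9 1.8] gap 0.0297
(0.5656068115234375, -0.05078775787353516, 60.49603271484375, 28.688037872314453, 33.469505310058594, array([294.3, 200.1]), np.int32(173))
(0.42819638061523435, 0.00037497711181640626, 44.08180236816406, 30.021472930908203, -11.375633239746094, array([275.2, 250. ]), np.int32(172))
(0.42314505004882813, 0.09954704284667969, 44.6285400390625, 29.11430549621582, -16.67278289794922, array([239.8, 252. ]), np.int32(165))
```

View pics/s6.png

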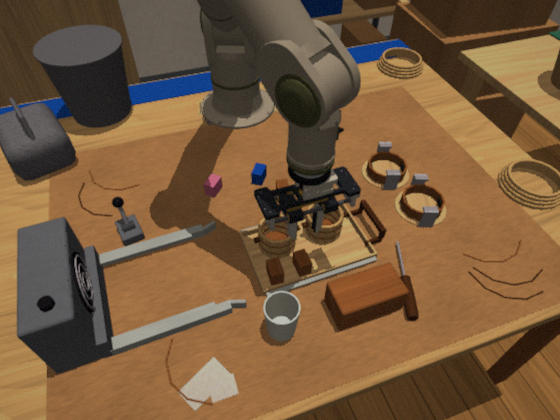

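Two blocks now stand in the tray, at (275,270) and (302,262). Next, the other two.

Run:
```python
from h import *
yaw=goblock((.4284,.0004),-11.4); grab((.4284,.0004)); putblock(.050,.032,yaw)
p,d,c=snap("top","t7")
for b in blocks(p,c):
  if b[6]<230: print(b)
yaw=goblock((.4230,.0995),-17); grab((.4230,.0995)); putblock(.050,.097,yaw)
bot.movel([.5,.3,.3],.3); T()
snap("scene","s8"); p,d,c=snap("top","t8")
cv2.imwrite("pics/t8c.png",cv2.resize(p[140:240,190:450,::-1],None,fx=3,fy=3,interpolation=cv2.INTER_CUBIC))
```

```text
yaw 168.6 [  19.   25.  -36.  132.   30.   30. -142.]
grab hit=False t=49.0 tcp [4.287e-01 4.000e-04 1.850e-02] F [0.4 0.1 7.5] gap 0.0297
put hit=True t=51.9 tcp [0.6577 0.0316 0.0211] F [ 0.4 -0.5  1.5] gap 0.0298
(0.6597877197265625, -0.09987759399414063, 39.411319732666016, 22.410167694091797, -0.2288970947265625, array([311.4, 166.2]), np.int32(116))
(0.4231077880859375, 0.09942269897460937, 44.6285400390625, 28.854698181152344, -16.67278289794922, array([239.9, 251.9]), np.int32(162))
yaw 163 [  -5.   24.  -21.  132.   19.   27. -148.]Traceback (most recent call last):
  File "<stdin>", line 6, in <module>
  File "h.py", line 75, in grab
    hit=bot.movel([*xy,.018],.1,f_stop=12); eoat.command_gripper(0,20); T('grab hit=%s'%hit)
station.IKError: the arm cannot follow that straight line within its joint ranges
```

Joint 7 is at its limit, so I'll flip the gripper by a half turn.

Run:
```python
from h import *
xy=(.4230,.0995)
bot.movel([*xy,.20],.25)
print(planner.inverse_kinematics([*xy,.018],O(-17)))
bot.move_ptp([*xy,.14],O(-17)); T()
grab(xy); putblock(.050,.097,-17)
bot.movel([.5,.3,.3],.3); T()
snap("scene","s8"); p,d,c=snap("top","t8")
cv2.imwrite("pics/t8c.png",cv2.resize(p[140:240,190:450,::-1],None,fx=3,fy=3,interpolation=cv2.INTER_CUBIC))
```

```text
[ 10.09332991  44.07928521 -45.54140719 135.71983742  72.90307298
  31.29762993 -23.31692839]
 t=57.7 tcp [0.4228 0.0996 0.1398] F [-0.8  0.5 -0.8] gap 0.0499
grab hit=False t=59.3 tcp [0.4233 0.0996 0.0184] F [-0.5 -1.3  7.1] gap 0.0297
put hit=True t=62.1 tcp [0.6561 0.0964 0.0211] F [ 1.2 -0.4  2.2] gap 0.0301
 t=64.3 tcp [0.5008 0.2983 0.2986] F [ 0.8 -0.9  0.3] gap 0.0400
```

View pics/s8.png

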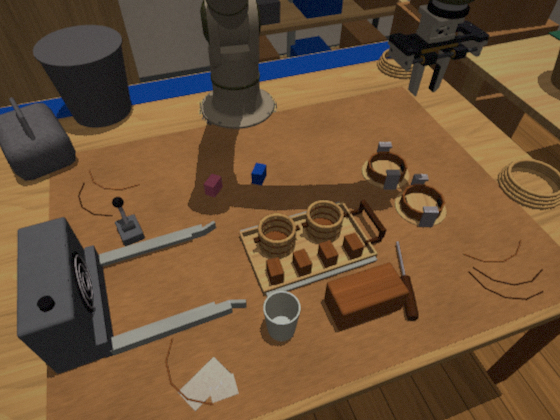

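View pics/t8c.png

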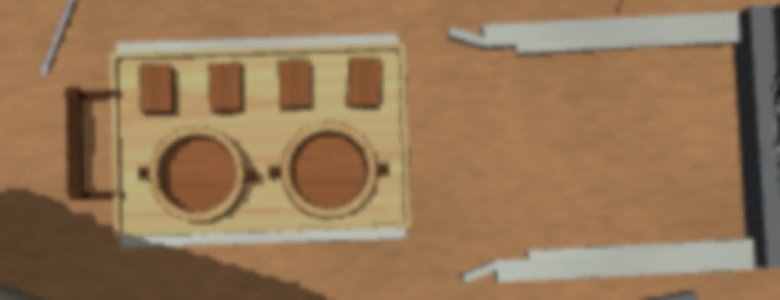

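Everything is in the tray and nothing is stacked. Now I'll fit lines to the rails and the flanges to get both axes.

Run:
```python
from h import *
p,d,c=snap("top")
hsv=cv2.cvtColor(p,cv2.COLOR_RGB2HSV)
g=(hsv[...,1]<60)&(hsv[...,2]>110)
def fit(us,vr,z):
    pts=[];ed=[]
    for u in us:
        v=np.nonzero(g[vr[0]:vr[1],u])[0]
        if len(v)<2: continue
        v=v+vr[0]; pts.append((u,v.mean())); ed.append((v.min()-.5,v.max()+.5))
    W=ray(pts,c,z); ed=np.array(ed)
    E0=ray(np.c_[np.array(pts)[:,0],ed[:,0]],c,z);E1=ray(np.c_[np.array(pts)[:,0],ed[:,1]],c,z)
    o=[]
    for w in (W,E0,E1):
        k=np.polyfit(w[:,1],w[:,0],1); o.append((round(k[0],4),round(np.polyval(k,-.32),4),round(np.polyval(k,0),4)))
    return o
us=range(375,432)
print('far rail',fit(us,(140,165),.023)); print('near rail',fit(us,(215,238),.023))
us=range(250,320)
print('far fl',fit(us,(145,165),.012)); print('near fl',fit(us,(212,226),.012))
# handle
m=(hsv[...,2]<95); m[:,:208]=0;m[:,224:]=0;m[:165]=0;m[210:]=0
for b in blobs(m,30):
    ys,xs=np.nonzero(b[0]); W=ray(np.c_[xs,ys],c,.05); r=cv2.minAreaRect((W[:,:2]*1000).astype(np.float32)); print('handle',r,b[1],b[2])
# tray ends via light wood outer
P=cloud(d,c); print('fan height',np.nanmax(P[140:225,440:500,2]),'front low',[ (u,P[190,u].round(3)) for u in (430,434,438,442,446,455,470,490)])
```

```text
far rail [(np.float64(-0.0469), np.float64(0.7069), np.float64(0.6919)), (np.float64(-0.0504), np.float64(0.7213), np.float64(0.7052)), (np.float64(-0.0434), np.float64(0.6925), np.float64(0.6786))]
near rail [(np.float64(-0.0489), np.float64(0.4919), np.float64(0.4762)), (np.float64(-0.0496), np.float64(0.5061), np.float64(0.4902)), (np.float64(-0.0482), np.float64(0.4777), np.float64(0.4623))]
far fl [(np.float64(-0.0266), np.float64(0.7097), np.float64(0.7012)), (np.float64(-0.0223), np.float64(0.7134), np.float64(0.7062)), (np.float64(-0.031), np.float64(0.7061), np.float64(0.6962))]
near fl [(np.float64(-0.0282), np.float64(0.5247), np.float64(0.5157)), (np.float64(-0.0306), np.float64(0.5311), np.float64(0.5213)), (np.float64(-0.0257), np.float64(0.5184), np.float64(0.5101))]
handle ((603.5245361328125, 160.90582275390625), (100.62095642089844, 30.727251052856445), 0.23703408241271973) [212 169  12  37 283] [216.34275618 187.2614841 ]
fan height 0.18982031461816987 front low [(430, array([ 0.598, -0.444, -0.005])), (434, array([ 0.597, -0.454, -0.001])), (438, array([ 0.596, -0.459,  0.021])), (442, array([ 0.593, -0.459,  0.055])), (446, array([ 0.593, -0.469,  0.059])), (455, array([ 0.589, -0.475,  0.111])), (470, array([ 0.585, -0.494,  0.166])), (490, array([ 0.584, -0.542,  0.17 ]))]
```

Run:
```python
from h import *
c=get_calibration("top"); print('handle top ends', ray([(212.7,188),(217.7,188),(215.2,170),(215.2,205.5)],c,.05))
H=trayxy(0,.172); print(H)
for y in (TY,TY-180):
  print(planner.inverse_kinematics([*H,.024],O(y)), planner.inverse_kinematics([.5994+.0,-.32+.172,.024],O(y+1.25)))
bot.move_ptp([*H,.15],O(TY)); eoat.command_gripper(.030); T()
snap("wrist","w9")
```

```text
handle top ends [[0.60070444 0.17425159 0.05      ]
 [0.60066716 0.16030688 0.05      ]
 [0.6510033  0.16752498 0.05      ]
 [0.55193445 0.1670401  0.05      ]]
[0.60399756 0.17034106]
[ 10.9036877   52.75667755 -52.11857997 110.16620468  57.54563611
  48.12668505  18.1371559 ] [ 41.4836569   53.06376111 -53.71693647 111.49129192  59.08459525
  48.67900882  47.13814175]
[ -13.49518632   42.56204388  -11.34629305  111.78871001   16.90809638
   27.22887528 -125.52756752] [ 17.44436645  42.30763902 -13.41300366 113.07133692  20.22490721
  26.85006302 -98.00337145]
 t=65.8 tcp [0.604  0.1707 0.1504] F [-0.  -0.1 -0.4] gap 0.0296
```

View pics/w9.png

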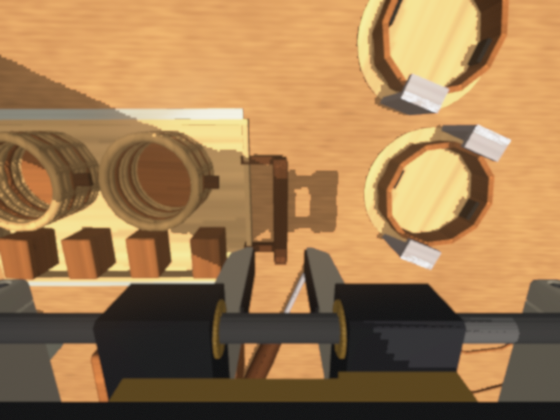

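The wrist view shows the handle bar at columns 275-287, rows 155-262. I'll compute its position from this view too, then grip.

Run:
```python
from h import *
c=get_calibration("wrist"); print(ray([(281,208),(275,208),(287,208)],c,.05))
```

```text
[[0.59805073 0.17170108 0.05      ]
 [0.59820023 0.16604361 0.05      ]
 [0.59790123 0.17735823 0.05      ]]
```

```bash
cat >> h.py <<'E'
def lines(save=None):
    p,d,c=snap("top",save)
    hsv=cv2.cvtColor(p,cv2.COLOR_RGB2HSV); g=(hsv[...,1]<60)&(hsv[...,2]>60)
    return p,g,c
E
python3 - <<'E'
from h import *
eoat.command_gripper(.026)
bot.movel([.602,.170,.07],.2)
hit=bot.movel([.602,.170,.025],.06,f_stop=8); T('hit=%s'%hit)
if not hit:
    eoat.command_gripper(0,55); T('grip')
    snap("scene","s10"); snap("top","t10")
E
```

```text
hit=False t=67.7 tcp [0.6021 0.1702 0.0252] F [-0.9  0.5  0.1] gap 0.0259
grip t=68.0 tcp [0.6022 0.1708 0.0254] F [-0.6  2.8  0.2] gap 0.0133
```

View pics/t10.png

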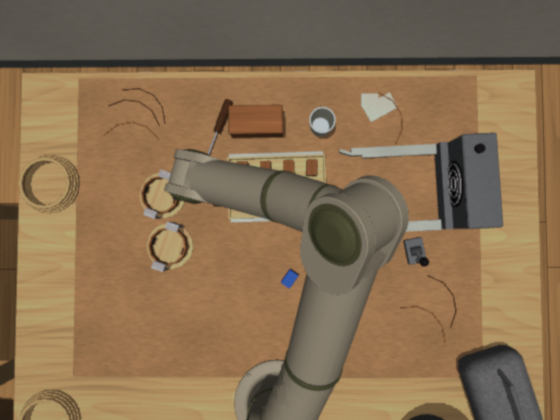

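```bash
cat >> h.py <<'E'
RS=.048; RY=2.75
def far(save=None):
    p,g,c=lines(save); pts=[]
    for u in range(228,345):
        v=np.nonzero(g[146:190,u])[0]
        if 2<=len(v)<=6 and np.ptp(v)<6: pts.append((u,v.mean()+146))
    W=ray(pts,c,.012); k=np.polyfit(W[:,1],W[:,0],1)
    r=np.abs(W[:,0]-np.polyval(k,W[:,1]))<.003; k=np.polyfit(W[r,1],W[r,0],1)
    print('far flange yaw %.2f'%-np.degrees(np.arctan(k[0])),'y',W[r,1].min().round(4),W[r,1].max().round(4),'x at mid',np.polyval(k,(W[r,1].min()+W[r,1].max())/2).round(4),r.sum(),flush=True)
E
python3 - <<'E'
from h import *
far()
bot.movel([.575,.152,.0254],.04,O(RY)); T()
far("t11"); snap("scene","s11")
E
```

```text
far flange yaw 63.25 y -0.1523 -0.1523 x at mid 0.6043 1
 t=69.1 tcp [0.5752 0.1516 0.0254] F [ 3.2  0.4 -0.4] gap 0.0135
far flange yaw 13.66 y -0.1958 -0.13 x at mid 0.7013 11h.py:94: RankWarning: Polyfit may be poorly conditioned
  r=np.abs(W[:,0]-np.polyval(k,W[:,1]))<.003; k=np.polyfit(W[r,1],W[r,0],1)
```

View pics/t11.png

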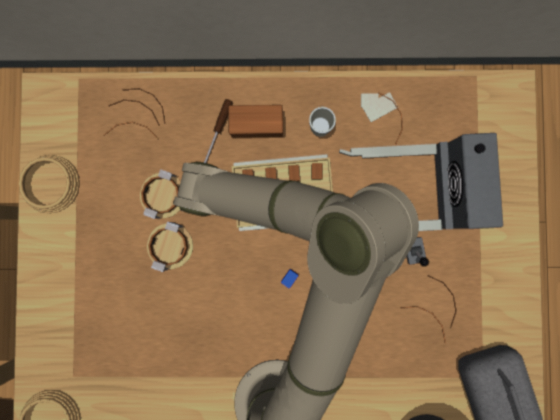

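View pics/s11.png

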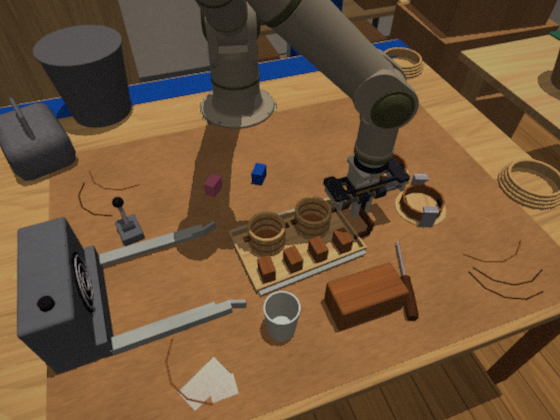

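The tray moved with its load intact. I'll re-measure the far flange, seen from (235,164) to (327,157), with the earlier mask.

```bash
cat >> h.py <<'E'
def far(save=None):
    p,d,c=snap("top",save); hsv=cv2.cvtColor(p,cv2.COLOR_RGB2HSV); g=(hsv[...,1]<60)&(hsv[...,2]>110)
    g[:146]=0;g[190:]=0;g[:,:228]=0;g[:,336:]=0
    bl=blobs(g,60)
    b=max(bl,key=lambda b:b[1][4]); pts=[]
    for u in range(b[1][0]+4,b[1][0]+b[1][2]-4):
        v=np.nonzero(b[0][:,u])[0]
        if len(v): pts.append((u,v.mean()))
    W=ray(pts,c,.012); k=np.polyfit(W[:,1],W[:,0],1)
    ye=ray([(b[1][0]-.5,b[2][1]),(b[1][0]+b[1][2]-.5,b[2][1])],c,.012)[:,1]
    ym=ye.mean(); yaw=-np.degrees(np.arctan(k[0])); a=np.radians(yaw)
    cx=np.polyval(k,ym)-.0928*np.cos(a); cy=ym-.0928*np.sin(a)
    print('yaw %.2f'%yaw,'ends',ye.round(4),'centre %.4f %.4f'%(cx,cy),'line err x %.4f'%(cx-(.5994-RS*(cy+.32))),b[1],flush=True)
E
python3 - <<'E'
from h import *
far()
E
```

```text
yaw 5.05 ends [ 0.1209 -0.1485] centre 0.5917 -0.0220 line err x 0.0066 [234 155  94  11 321]
```

Run:
```python
from h import *
p=status.read_tcp_pos()
bot.movel([p[0]+.001,p[1]-.022,.0254],.03,O(-.5)); T()
far()
```

```text
t=70.2 tcp [0.576  0.1303 0.0254] F [ 2.3  4.4 -3.2] gap 0.0134
yaw 1.31 ends [ 0.095  -0.1713] centre 0.5809 -0.0403 line err x -0.0050 [243 161  93   6 321]
```

Run:
```python
from h import *
bot.movel([.5778,.1155,.0254],.03,O(1.0)); T()
far("t12")
```

```text
t=70.9 tcp [0.5769 0.1161 0.0254] F [-0.9  5.   0.2] gap 0.0135
yaw -6.49 ends [ 0.1379 -0.0082] centre 0.5164 0.0753 line err x -0.0641 [228 178  51  12 334]
```

View pics/t12.png

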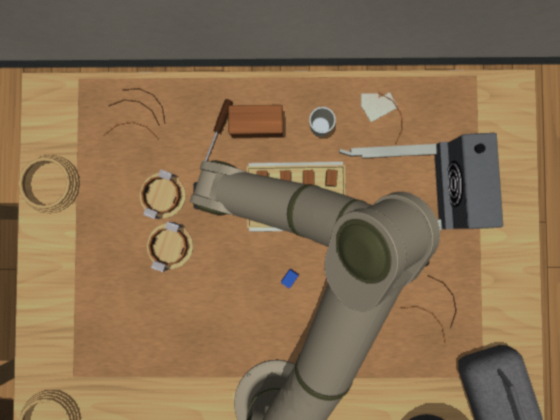

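```bash
cat >> h.py <<'E'
def far(u0,u1,v0=148,v1=175,save=None):
    p,d,c=snap("top",save); hsv=cv2.cvtColor(p,cv2.COLOR_RGB2HSV); g=(hsv[...,1]<60)&(hsv[...,2]>110)
    g[:v0]=0;g[v1:]=0;g[:,:u0]=0;g[:,u1:]=0
    b=max(blobs(g,30),key=lambda b:b[1][4]); pts=[]
    for u in range(b[1][0]+4,b[1][0]+b[1][2]-3):
        v=np.nonzero(b[0][:,u])[0]
        if len(v): pts.append((u,v.mean()))
    W=ray(pts,c,.012); k=np.polyfit(W[:,1],W[:,0],1)
    yl=ray((b[1][0]-.5,b[2][1]),c,.012)[0,1]
    ym=yl-.134; yaw=-np.degrees(np.arctan(k[0])); a=np.radians(yaw)
    cx=np.polyval(k,ym)-.0928*np.cos(a); cy=ym-.0928*np.sin(a)
    print('yaw %.2f'%yaw,'left %.4f'%yl,'centre %.4f %.4f'%(cx,cy),'line err x %.4f'%(cx-(.5994-RS*(cy+.32))),b[1],flush=True)
E
python3 - <<'E'
from h import *
far(235,338)
E
```

```text
yaw 0.77 left 0.0778 centre 0.5801 -0.0575 line err x -0.0067 [249 162  89   5 299]
```

Run:
```python
from h import *
bot.movel([.5775,.105,.0254],.03,O(4.5)); T()
far(235,338)
```

```text
t=71.5 tcp [0.5761 0.1052 0.0254] F [-3.1  4.5  2.1] gap 0.0134
yaw 2.24 left 0.0692 centre 0.5843 -0.0684 line err x -0.0030 [252 159  86   8 295]
```

Run:
```python
from h import *
bot.movel([.5798,.065,.0254],.03,O(5.2)); T()
far(245,336,save="t13")
snap("scene","s13")
```

```text
t=73.0 tcp [0.5784 0.0665 0.0254] F [-2.6  7.2 -0.3] gap 0.0137
yaw 3.80 left 0.0348 centre 0.5909 -0.1054 line err x 0.0018 [264 157  72   8 248]
```

View pics/t13.png

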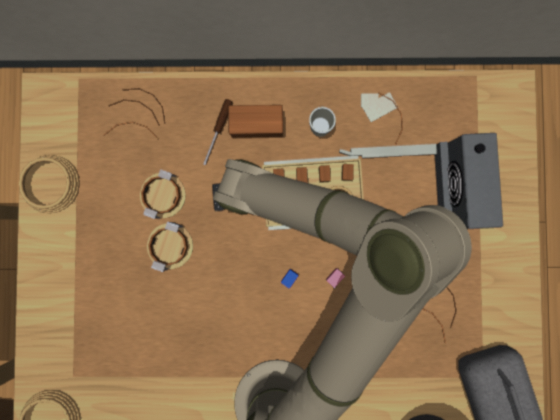

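View pics/s13.png

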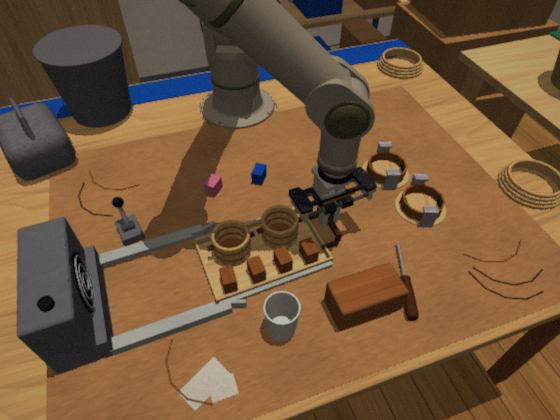

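The tray's front is already between the rails, with small errors (x +1.8 mm, yaw +1°). I'll keep pushing under force supervision.

Run:
```python
from h import *
hit=bot.movel([.5810,.022,.0254],.03,O(4.3),f_stop=20); T(hit)
far(245,336)
hit=bot.movel([.5848,-.05,.0254],.04,O(4.0),f_stop=20); T(hit)
snap("scene","s14"); snap("top","t14")
```

```text
False t=74.7 tcp [0.58   0.0232 0.0254] F [-1.6  6.5 -0.6] gap 0.0133
yaw -10.76 left 0.0835 centre 0.5534 -0.0332 line err x -0.0322 [247 159  46  16 409]
False t=76.7 tcp [ 0.5838 -0.0485  0.0254] F [-0.7  7.4 -0.3] gap 0.0134
```

View pics/s14.png

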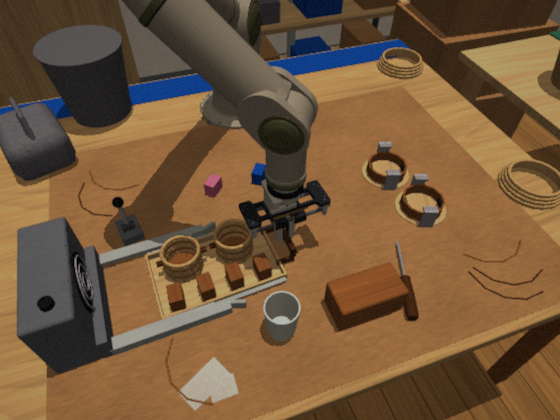

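View pics/t14.png

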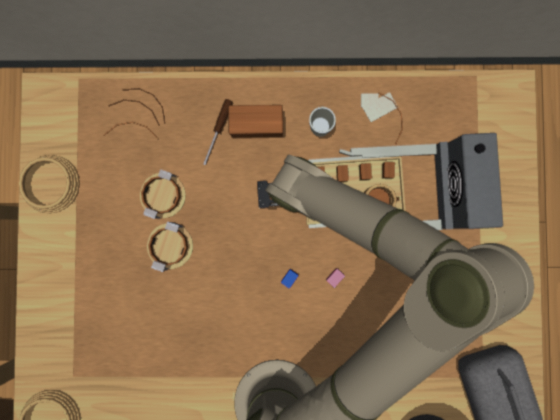

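The tray is tracking between the rails and the force is steady at about 7 N. Continuing to the stop.

Run:
```python
from h import *
hit=bot.movel([.5886,-.128,.0254],.05,O(3.6),f_stop=20); T(hit)
if not hit:
    hit=bot.movel([.5906,-.170,.0254],.025,O(3.2),f_stop=14); T(hit)
snap("scene","s15"); p,d,c=snap("top","t15")
```

```text
False t=78.5 tcp [ 0.5877 -0.1265  0.0254] F [-0.   7.2  0.8] gap 0.0137
True t=79.4 tcp [ 0.5897 -0.1449  0.0254] F [0.1 1.1 2.3] gap 0.0137
```

View pics/s15.png

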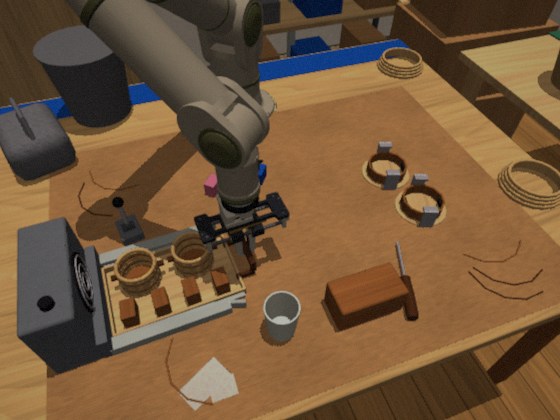

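View pics/t15.png

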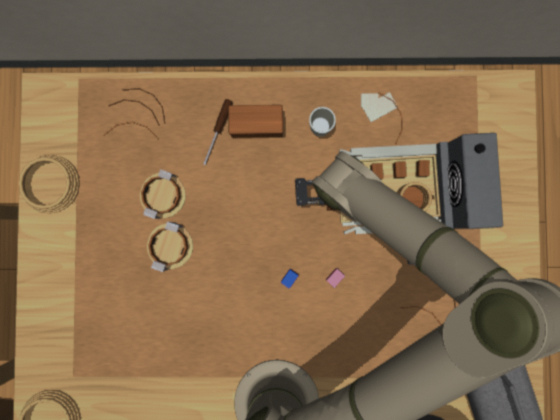

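It stopped where the end stop was predicted. One firmer push will confirm that, then I'll release.

Run:
```python
from h import *
p=status.read_tcp_pos()
hit=bot.movel([p[0]+.0006,p[1]-.015,.0254],.02,f_stop=22); T(hit)
eoat.command_gripper(.026); T('open')
p=status.read_tcp_pos()
bot.movel([p[0],p[1],.20],.2); bot.move_ptp([.45,.1,.3],O(3)); T()
p,d,c=snap("top","t16"); snap("scene","s16")
cv2.imwrite("pics/t16c.png",cv2.resize(p[130:280,310:510,::-1],None,fx=4,fy=4,interpolation=cv2.INTER_CUBIC))
```

```text
True t=80.0 tcp [ 0.591  -0.145   0.0256] F [ 0.7  2.7 -2.7] gap 0.0135
open t=80.5 tcp [ 0.5911 -0.1449  0.0256] F [-0.4 -1.4 -0.2] gap 0.0258
 t=82.7 tcp [0.4507 0.0987 0.2994] F [ 0.3 -0.9  0.8] gap 0.0261
```

View pics/t16c.png

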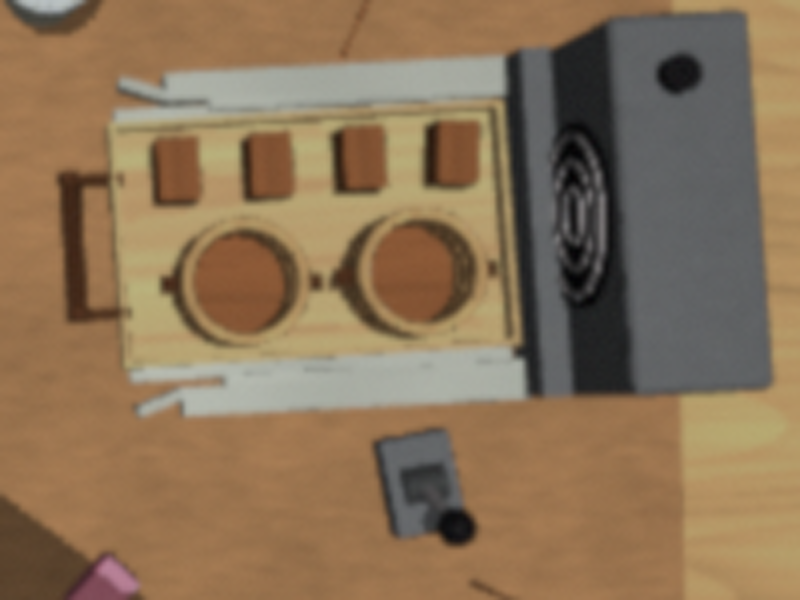

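View pics/s16.png

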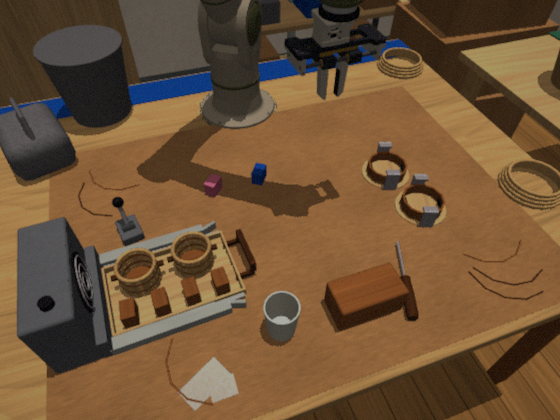

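Run:
```python
from h import *
p=cv2.imread("pics/t16.png")
cv2.imwrite("pics/t16d.png",cv2.resize(p[140:235,415:475],None,fx=8,fy=6,interpolation=cv2.INTER_LANCZOS4))
s=cv2.imread("pics/s16.png")
cv2.imwrite("pics/s16d.png",cv2.resize(s[215:360,60:260],None,fx=4,fy=4,interpolation=cv2.INTER_CUBIC))
```

```text
(no output)
```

View pics/t16d.png

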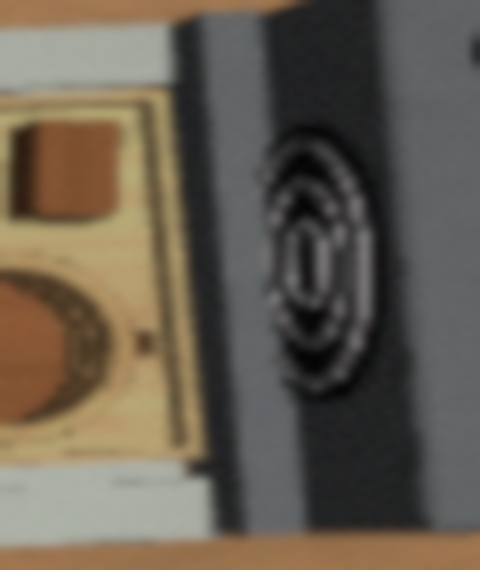

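View pics/s16d.png

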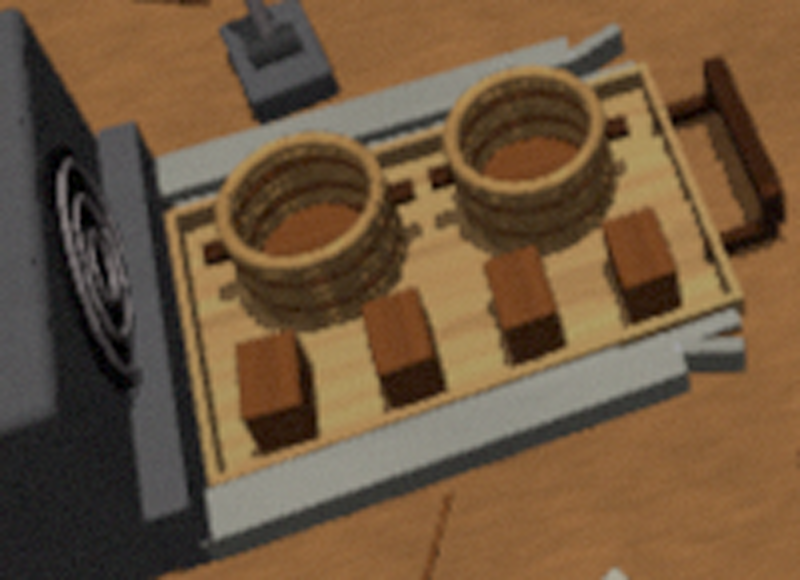

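The tray sits flush against the end stop and the load is undisturbed. Now I'll locate the switch: the ball at about (424,261) and the box centre at about (415,251) in the top view.

Run:
```python
from h import *
p,d,c=snap("top"); hsv=cv2.cvtColor(p,cv2.COLOR_RGB2HSV)
m=(hsv[...,2]<40); m[:245]=0;m[275:]=0;m[:,412:]&=True;m[:,:412]=0;m[:,440:]=0
for b in blobs(m,10): print('ball',b[1],b[2],ray(b[2],c,.083))
m=(hsv[...,1]<70)&(hsv[...,2]>30); m[:235]=0;m[275:]=0;m[:,:398]=0;m[:,440:]=0
for b in blobs(m,50):
    ys,xs=np.nonzero(b[0]); W=ray(np.c_[xs,ys],c,.025); print('box',b[1],cv2.minAreaRect((W[:,:2]*1000).astype(np.float32)))
```

```text
ball [419 258   9   7  49] [423.40816327 261.        ] [[ 0.40052643 -0.39745315  0.083     ]]
box [404 237  22  27 432] ((426.1513977050781, -390.1034851074219), (69.64212036132812, 51.08303451538086), 10.561717987060547)
```

Run:
```python
from h import *
a=np.radians(10.6); ax=np.array([np.cos(a),np.sin(a)]); B=np.array([.427,-.389])
s=B-.086*ax
for z,ss in ((.2,-.086),(.07,-.086),(.07,.006)): print(planner.inverse_kinematics([*(B+ss*ax),z],O(-79.4)))
bot.move_ptp([*s,.20],O(-79.4)); eoat.command_gripper(0,20); T()
snap("wrist","w17")
```

```text
[ 78.3615576   29.53576031 -49.32200286 116.17347365  30.32643175
  47.767404    22.14708898]
[ 59.90178758  35.62979442 -23.45379581 122.99123607  30.6840758
  27.02338309  23.21657303]
[ 56.87729104  39.27705078 -30.79375178 116.0722592   35.38464349
  34.03490246  12.23097523]
 t=85.3 tcp [ 0.3425 -0.4048  0.2   ] F [-0.3 -0.4 -0.6] gap 0.0003
```

View pics/w17.png

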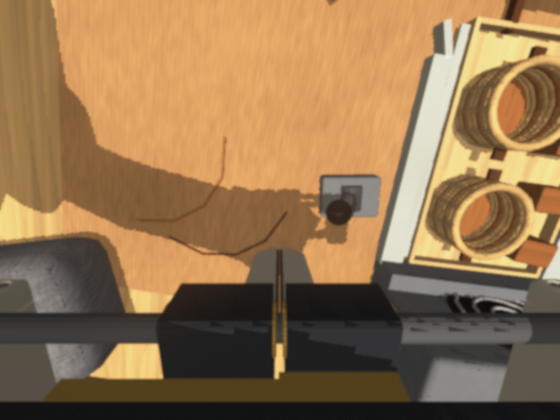

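The wrist view shows the ball at (339,212) and the box at about (350,196), square to the picture. So the yaw is right and image right is box +x.

Run:
```python
from h import *
c=get_calibration("wrist")
b=ray((339,212),c,.083)[0]; x=ray((350,196),c,.025)[0]; print(b,x)
a=np.radians(10.6); ax=np.array([np.cos(a),np.sin(a)]); n=np.array([-ax[1],ax[0]])
B=np.array([.427,-.389])
for q in (b,x): print('along %.4f lat %.4f'%((q[:2]-B)@ax,(q[:2]-B)@n))
```

```text
[ 0.40245088 -0.39692497  0.083     ] [ 0.42579889 -0.38959834  0.025     ]
along -0.0256 lat -0.0033
along -0.0013 lat -0.0004
```

Run:
```python
from h import *
a=np.radians(10.6); ax=np.array([np.cos(a),np.sin(a)]); n=np.array([-ax[1],ax[0]])
B=np.array([.427,-.389])-.0015*n
P=lambda s,z:[*(B+s*ax),z]
bot.movel(P(-.086,.072),.15)
hit=bot.movel(P(-.03,.072),.06,f_stop=8); T(hit)
hit=bot.movel(P(.010,.072),.04,f_stop=8); T(hit)
snap("scene","s18"); p,d,c=snap("top","t18")
bot.movel(P(-.05,.072),.1); bot.movel(P(-.08,.25),.2); bot.move_ptp([.45,.1,.3],O(-79.4)); T()
snap("scene","s19"); p,d,c=snap("top","t19")
cv2.imwrite("pics/t19c.png",cv2.resize(p[130:280,310:510,::-1],None,fx=4,fy=4,interpolation=cv2.INTER_CUBIC))
hsv=cv2.cvtColor(p,cv2.COLOR_RGB2HSV)
m=(hsv[...,2]<40); m[:228]=0;m[275:]=0;m[:,:400]=0;m[:,440:]=0
for b in blobs(m,10):
    q=ray(b[2],c,.083)[0]; print('ball',b[1],b[2],q,'along',(q[:2]-B)@ax)
```

```text
False t=87.5 tcp [ 0.3976 -0.396   0.0719] F [-0.4 -0.   0.7] gap 0.0007
True t=88.3 tcp [ 0.4325 -0.3891  0.0714] F [-0.6 -0.1  0.8] gap 0.0005
 t=92.0 tcp [0.4503 0.0991 0.2997] F [-0.4 -0.4  0.1] gap 0.0005
ball [414 236   9   8  57] [418.1754386  239.43859649] [ 0.4581428  -0.38434336  0.083     ] along 0.03146794975168326
```

View pics/t19c.png

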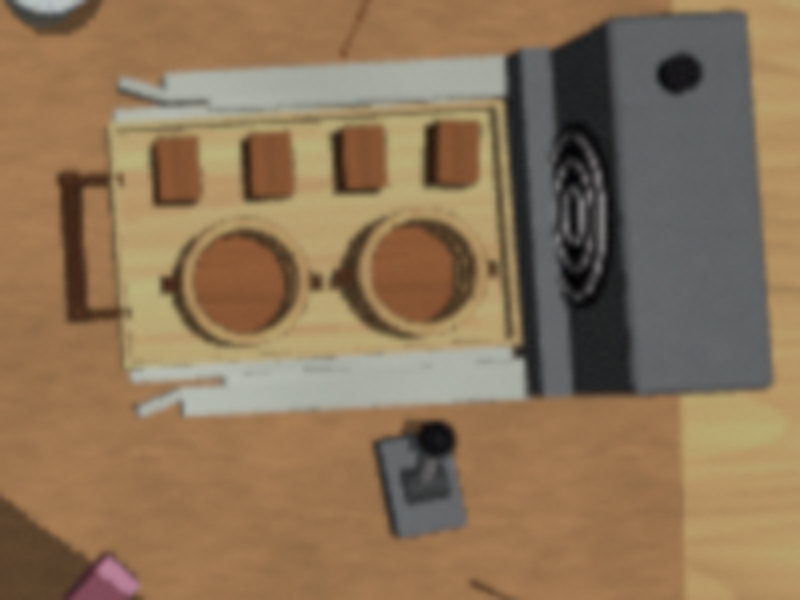

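View pics/s19.png

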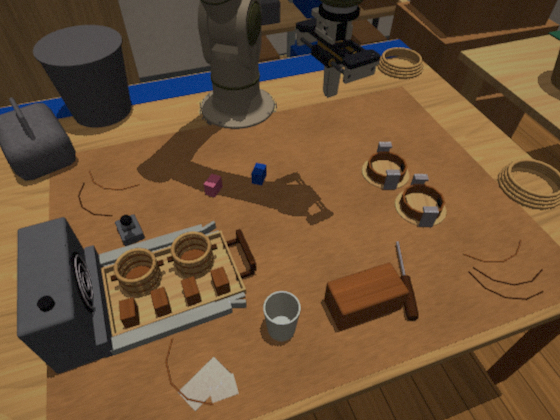

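The ball is now at +31 mm (full on is +33.5 mm) and the push ended against the lever's own stop. Tray, load and bystanders are in place, so I'm handing the job in.

```bash
python3 -c "
from station import *
order.job_done(); print(status.read_time_s())"
```

```text
the job is handed in; nothing more can be done
the job is handed in; nothing more can be done
```

I handed the job in at about 92 s of the 208 s allowed; no verdict was reported.

**What I did:** I pinched each basket at its rim, twisted it about 52° in its tub, lifted it out and stood it on the tray. All four brown blocks then went into the tray in a row, including one that was knocked aside mid-run and measured again. I slid the tray along the rack to its end stop and threw the fan switch with closed fingers.

**Last checks:**
- **Load:** the final pictures show both baskets upright and all four blocks flat, apart and inside the tray walls.
- **Tray:** two pushes (14 N and 22 N) stopped at the same place, about 2 mm from the home position I predicted. The close-ups show the tray against the stop. I did not measure its final yaw; by eye it is about 1° off, and the limit is 0.06 rad (3.4°).
- **Switch:** the ball measured +31 mm along its swing, where fully on is about +33.5 mm, so roughly 0.97 rad.
- **Bystanders:** the form, cup and awl look unmoved in the pictures.

**What went wrong or disagreed:**
- **Fourth block:** the first descent was refused at a joint limit, so I turned the gripper half a turn and tried again.
- **Tray steering:** the tray swung up to about 2.5° off the rack's line before it reached the guides, and I steered it back.
- **Flange readings:** several camera readings of the tray flange were wrong, mostly because the arm hid it. I ignored them.
- **Switch starting point:** the ball measured about -26 mm, where -33.5 mm was expected for fully off.

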